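# Raise the drop barrier and push the order through

## Robot

A 7-joint arm with a two-finger parallel gripper is mounted at the origin on the work surface. World frame = base frame: x ahead of the robot, y to its left, z up, the work surface at z = 0. Lengths are in mm, angles in rad, forces in N, time in s.
With the tool pointing down it reaches from about 425 to 825 mm from the base axis. Payload 3.6 kg.
Tool frame: the origin (TCP) lies on the mounting face of the last link; the fingertips stand 173 mm ahead of it and the grasp point (between the pads) lies 155 mm ahead of it; z points along the fingers, y is the direction in which the jaws open and shut (so a half turn about z gives the same grasp; the last joint's range is limited). The gripper opens to 85 mm and grips with 20 to 120 N. Pads are 22 mm wide; open, the fingers measure 114 mm over their backs; the gripper's body (76 mm by 85 mm) begins 54 mm behind the grasp point. The pads swing forward as they close: fully open they stand 13 mm farther back than shut.
Start: joints at [1.246, 0.615, -0.013, 1.423, 0.008, 1.103, -0.04], TCP at [190.73, -621.368, 404.697] pointing down, gripper open.
Joint ranges: [-3.12, 3.12], [-0.3, 2.06], [-1.34, 1.32], [0.26, 2.42], [-1.36, 4.5], [0.01, 1.98], [-2.84, 2.84]. Speed limits (rad/s): [2.79, 2.79, 3.14, 3.14, 3.14, 3.14, 3.14].

## Interface

Orientations are given as a unit quaternion [x, y, z, w].
In Python, from station import manip gives the robot as it stands. Calls block until the motion is done:
- manip.move_pose(position, orientation): joint-space move of the TCP to a pose.
- manip.line_to(position, rate=150, rot=None, contact_N=None): straight line of the TCP; rot=None keeps the orientation; rate is the mean speed in mm/s. With contact_N (N) it stops when the force on the tool has changed by that much, and returns True; else False.
- manip.movej(angles): joint-space move.
- manip.grip(opening, squeeze=None): finger opening in mm; squeeze is the grip in N (None keeps the last); returns when the fingers have stopped.
- manip.sleep(seconds).
- manip.solve_ik(position, orientation): joint angles nearest the present ones, or None.
- manip.read_camera(name): name is "scene" or "side" or "wrist"; returns a dict with "pixels" (384x512x3 uint8, red, green, blue), "depth" (384x512 float32, mm along the optical axis (not along the pixel's ray), 0 where there is no reading), "vertical_fov" (degrees; the focal length in pixels is half the picture's height over the tangent of half this angle, whatever the lens; pixels are square), "cx", "cy" (the principal point, pixels), "R" (3x3) and "t" (3): a world point X has camera coordinates R X + t; the wrist camera has in their place "tool_from_camera" (4x4, takes a point from camera to tool coordinates, whose origin is the TCP and whose axes are the flange's). Camera axes: x right, y down, z forward; pixel columns grow to the right and rows downward; lengths in mm; the calibration is good to about 2 mm. The wrist camera is an equidistant fisheye: a pixel r from the principal point sees the ray r / f radians off the axis. A picture is of the moment at which its call begins: read the wrist's pose just before it.
A pose or a line that the arm cannot do raises manip.PlanningError and nothing moves.
- manip.close_job(): hands the job in, once; it reports no verdict.
Readings, each from a call of its own:
- manip.get_clock(): time.
- manip.get_joint_positions(): joint angles.
- manip.get_joint_vel(): joint speeds.
- manip.get_joint_torque(): joint torques, N m.
- manip.get_tcp_pos(): TCP position.
- manip.get_tcp_rot(): TCP orientation.
- manip.get_force(): force on the tool from outside, world axes, zero at the start.
- manip.get_ft_torque(): the same for the moment, N m.
- manip.get_grip_width(): finger opening in mm.
Only numpy, scipy, OpenCV 4.12 (cv2) and the standard library are available. Lean on these libraries where they do the work, as an engineer would, in place of code of your own. Each camera call takes 0.05 s, during which the arm holds its last target.

## Task

With the fingers against its underside, push the counterweighted barrier arm of the collection lane up past its balance point so that it stays raised by itself; do not grip it, press on its black rubber trim or touch its counterweight. Then push the order box along the lane, without lifting it or tipping it over, until the whole box lies beyond the barrier line, still upright in the lane. Leave the other things on the counter where they are.

Things in the scene. Friction and masses are not known exactly. Their poses are not given: they have to be found in the camera images.
- station: Fixed lane on the counter: plywood deck, top 8 mm above the counter, x = -180 to 180 mm, between two aluminium rails (124 mm apart inside, 26 high, 10 thick); a lip 26 high at x = 172 closes the far end. Origin at counter height, mid-lane, below the barrier; x runs along the lane away from the robot (the box's way), y left, z up. The barrier line is x = 0. Turned up to 0.25 rad.
- rest (a point): Middle of the top of the dark rest post (16 mm square, 80 mm high) that carries the lowered barrier, in the station at x = 0, y = 70 mm, just outside the left rail.
- post (a point): Middle of the top of the grey hub post, 118 mm high, 34 mm in x by 44 in y, in the station at x = 42, y = -160 mm, just behind the barrier's plane.
- hinge (a point): Hinge axis of the barrier, in the station at x = 0, y = -160, z = 90 mm; the axis runs along the station's x. The point is fixed and has the station's axes.
- barrier (a joint): Angle of the barrier arm, rad: 0 lowered and level (lying along the station's +y from the hinge), growing as the free end rises, 1.5 upright against its stop. It falls back below its balance point at about 0.8; beyond it, it swings to the stop by itself within about 3 s, damped. Lifting at the push spot takes about 1 to 2 N.
- push_spot (a point): Underside of the barrier arm on its overhang, 290 mm from the hinge. The arm is an aluminium bar 20 mm wide (station x -10 to 10), 16 thick, reaching 320 mm from the hinge; lowered, its underside is 82 mm above the counter, with free space below it outside the rest post. The point turns with the arm (y outwards along it, z out of its top).
- trim (a point): Middle of the top of the black rubber trim, 3 mm thick, that covers the barrier bar's top (to 6 mm from its front edge) and its rear (far) face, from 30 to 320 mm from the hinge: not to be pressed. The point lies 175 mm from the hinge and turns with the arm.
- counterweight (a point): Centre of the counterweight, a dark steel disc 64 mm across and 32 mm thick (axis along the station's x) on a short crank beyond the hinge, 42 mm behind and 34 mm above the hinge when the arm is lowered, at the hub's foot when it is raised. Not to be touched. Turns with the arm.
- order_box: The order: a closed upright cardboard box with a white lid, loose, 90 mm along x, 100 mm along y, 100 mm high, 0.35 to 0.7 kg. It stands in the lane on the robot's side of the barrier, which blocks it when lowered. Origin: centre of the underside, 8 mm above the counter.
- box_centre (a point): Centre of the order box, 50 mm above its underside.
- tape_roll: Bystander, loose: clear roll of tape lying flat, 64 mm across, 20 high, near the free end of the barrier on the robot's side. Origin: centre of the underside.
- glue_bottle: Bystander, loose: yellow glue bottle standing, 36 mm across, 115 high, near the free end of the barrier on the far side. Origin: centre of the underside.
- stapler: Bystander, loose: black stapler lying, 130 x 34 x 44 mm high, beside the lane on the counterweight's side. Origin: centre of the underside.
- calculator: Bystander, loose: black desk calculator lying flat, 130 x 85 x 20 mm, left of the lane. Origin: centre of the underside.
- pencil_cup: Bystander, loose: green cup of pencils, 76 mm across, cup 95 high, pencils to about 185, right of the lane. Origin: centre of the underside.
- mug: Bystander, loose: white mug, 80 mm across, 90 high, right of the lane. Origin: centre of the underside.
- clip_box: Bystander, loose: small flat cardboard box of clips, 70 x 50 x 28 mm, far left of the lane. Origin: centre of the underside.
There are look-alikes about, which are no part of the job. What is shaped like the order_box but blue is not meant.

How it is judged:
By the outcome, as a careful person would: the job done as asked, in the order asked, and still so for the second after the job is handed in, with the robot touching nothing.
It also fails if it takes over 58 s, if anything falls off the work surface, if the arm or the gripper's body presses on something with over 40 N, if the wrist force passes 120 N, or if a joint passes its speed limit or range.

## Working session

There is one attempt and no reset: what is moved stays moved. The work goes in short steps, each a Python script; the robot and the scene stay as the last script left them, time stands still between calls to the robot, and variables do not carry over. Pictures are saved under pics/ and viewed, and the job is handed in when it is done.

```bash
ls; mkdir -p pics; cat > h.py <<'E'
import numpy as np, cv2
from station import manip
def cam(n):
    d=manip.read_camera(n); return d
def world(d):
    h,w=d['depth'].shape; f=h/2/np.tan(np.radians(d['vertical_fov'])/2)
    v,u=np.mgrid[:h,:w]; z=d['depth']
    P=np.stack([(u-d['cx'])/f*z,(v-d['cy'])/f*z,z],-1)
    R=np.array(d['R']);t=np.array(d['t'])
    return (P-t)@R
def proj(d,X):
    h=d['depth'].shape[0]; f=h/2/np.tan(np.radians(d['vertical_fov'])/2)
    c=np.atleast_2d(X)@np.array(d['R']).T+np.array(d['t'])
    return np.stack([c[:,0]/c[:,2]*f+d['cx'],c[:,1]/c[:,2]*f+d['cy']],-1)
E
python3 - <<'E'
from h import *
import pickle
for n in ['scene','side']:
    d=cam(n); pickle.dump(d,open(n+'.pkl','wb'))
    cv2.imwrite(f'pics/{n}0.png',cv2.resize(d['pixels'][:,:,::-1],(800,600),interpolation=cv2.INTER_CUBIC))
    R=np.array(d['R']);print(n,d['vertical_fov'],d['cx'],d['cy'],-R.T@np.array(d['t']),R[2])
print(manip.get_clock(),manip.get_tcp_rot(),manip.get_tcp_pos())
E
```

```text
pics
scene 45.413917818125135 253.53819612755302 198.56751836335457 [1513.24517512 -375.59187015  873.11473902] [-0.76978392  0.27025366 -0.57826956]
side 56.59016906502758 250.71853461748952 193.9898457665226 [206.9883133  823.30840778 772.97464683] [ 0.26334075 -0.75699777 -0.59800169]
0.1 [ 9.88933394e-01  1.48355489e-01 -2.20890564e-04 -1.15878945e-03] [ 190.60174864 -621.11518178  403.65283577]
```

View pics/scene0.png

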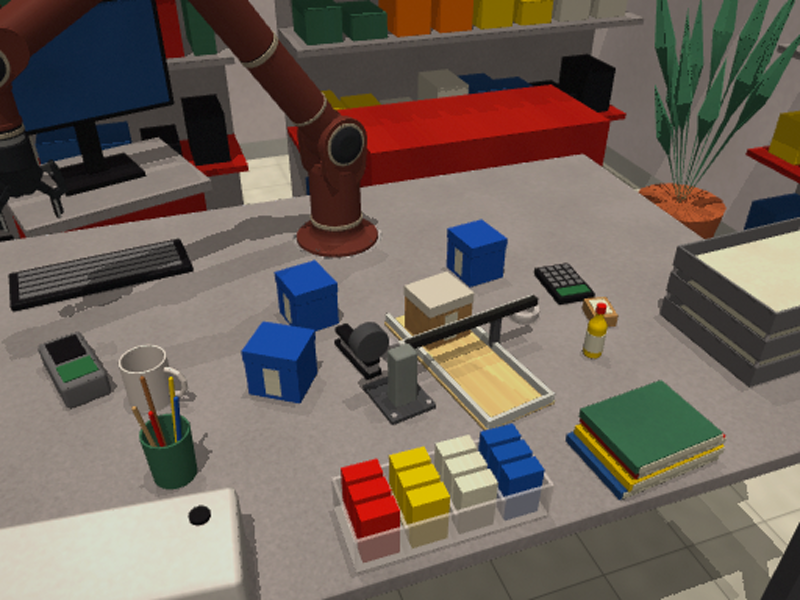

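View pics/side0.png

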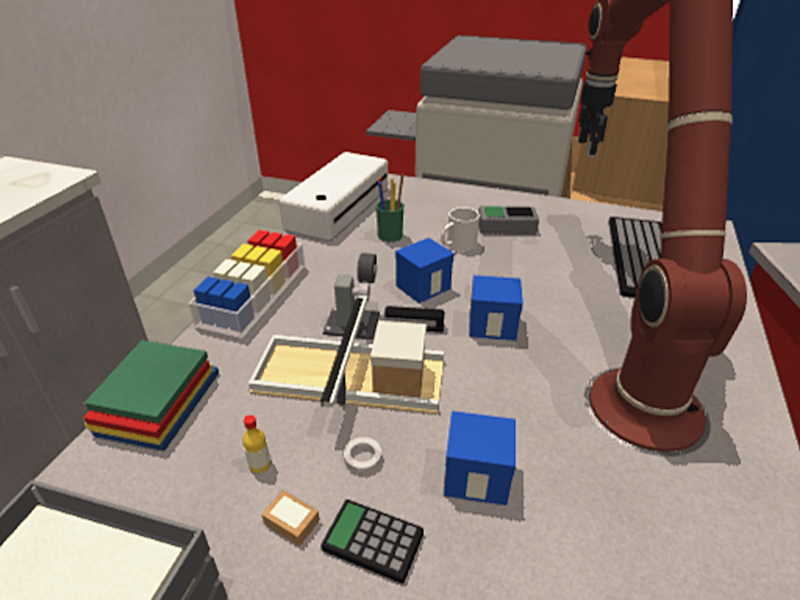

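The order box is the cardboard one with the white lid in the lane (scene (438,305), side (398,358)). The three blue boxes are look-alikes. Next I'll build a top-down map.

```bash
cat > topo.py <<'E'
from h import *
import pickle
def ortho(ds,x0,x1,y0,y1,s=1.0):
    W=int((y1-y0)*s);H=int((x1-x0)*s)
    img=np.zeros((H,W,3),np.uint8);hm=np.full((H,W),-50.)
    for d in ds:
        P=world(d).reshape(-1,3);c=d['pixels'].reshape(-1,3)[:,::-1]
        ok=(d['depth'].reshape(-1)>0)&(P[:,2]<230)
        P=P[ok];c=c[ok]
        r=((x1-P[:,0])*s).astype(int);q=((y1-P[:,1])*s).astype(int)
        m=(r>=0)&(r<H)&(q>=0)&(q<W);o=np.argsort(P[m,2])
        for i,j,z,k in zip(r[m][o],q[m][o],P[m,2][o],c[m][o]):
            a=slice(i,i+2),slice(j,j+2)
            if z>hm[a].max(): hm[a]=z;img[a]=k
    return img,hm
E
python3 - <<'E'
from topo import *
ds=[pickle.load(open(n+'.pkl','rb')) for n in('scene','side')]
img,hm=ortho(ds,300,900,-400,400)
for x in range(300,900,100): cv2.putText(img,str(x),(0,900-x),0,.4,(0,255,255)); cv2.line(img,(0,900-x),(800,900-x),(0,90,90))
for y in range(-400,400,100): cv2.putText(img,str(y),(400-y,595),0,.4,(0,255,255));cv2.line(img,(400-y,0),(400-y,600),(0,90,90))
cv2.imwrite('pics/top0.png',img)
E
```

```text
(no output)
```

View pics/top0.png

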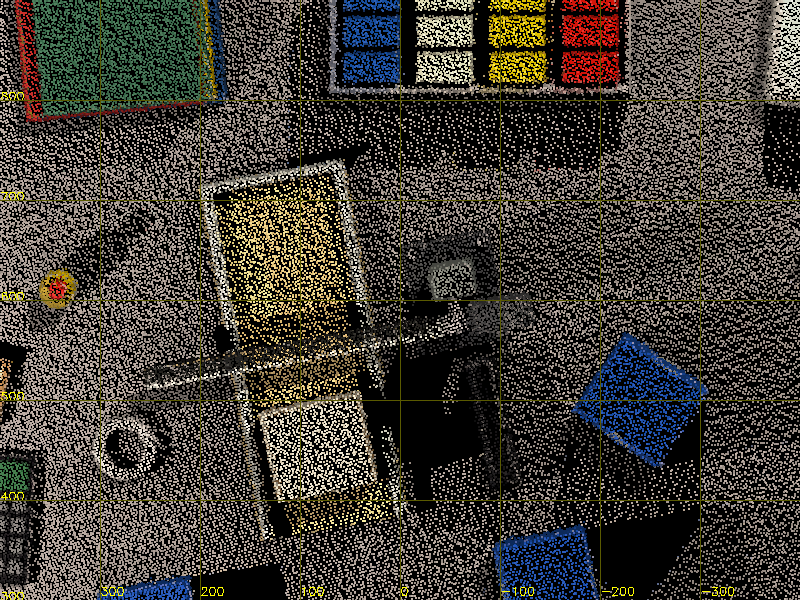

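```bash
cat > fit.py <<'E'
from topo import *
from scipy.optimize import least_squares
def load(): return [pickle.load(open(n+'.pkl','rb')) for n in('scene','side')]
def pts(ds,lo,hi,x0,x1,y0,y1):
    o=[]
    for d in ds:
        P=world(d).reshape(-1,3);m=(d['depth'].reshape(-1)>0)&(P[:,2]>lo)&(P[:,2]<hi)&(P[:,0]>x0)&(P[:,0]<x1)&(P[:,1]>y0)&(P[:,1]<y1)
        o.append(P[m])
    return o
def loc(p,P): 
    c,s=np.cos(p[2]),np.sin(p[2]);d=P[:,:2]-p[:2]
    return np.c_[c*d[:,0]+s*d[:,1],-s*d[:,0]+c*d[:,1]]
def wld(p,X):
    X=np.atleast_2d(X).astype(float);c,s=np.cos(p[2]),np.sin(p[2])
    return np.c_[p[0]+c*X[:,0]-s*X[:,1],p[1]+s*X[:,0]+c*X[:,1],X[:,2]]
def rect(l,cx,cy,hx,hy): # distance outside rect
    return np.hypot(np.maximum(abs(l[:,0]-cx)-hx,0),np.maximum(abs(l[:,1]-cy)-hy,0))
def fitst(P,p0):
    def r(p):
        l=loc(p,P)
        d=np.min([rect(l,0,67,180,5),rect(l,0,-67,180,5),rect(l,176,0,4,67)],0)
        return d
    # coarse-to-fine, robust
    p=p0
    for fs in(15,5,2): p=least_squares(r,p,loss='soft_l1',f_scale=fs).x
    return p,r(p)
E
python3 - <<'E'
from fit import *
ds=load()
p0=[545,110,0.2]
for k in ([0],[1],[0,1]):
    a=pts(ds,22.5,29,330,760,-20,230)
    P=np.vstack([a[i] for i in k])
    # points near rail initial
    p,r=fitst(P,p0)
    m=r<6; p,r2=fitst(P[m],p)
    print(k,len(P),p,m.mean(),np.percentile(r2,[50,90]))
l=loc(p,P[m]);
h=np.histogram(l[:,1],np.arange(-80,81,2));print([(int(b),c) for b,c in zip(h[1],h[0]) if c>5])
h=np.histogram(l[:,0],np.arange(-190,190,2));print([(int(b),c) for b,c in zip(h[1],h[0]) if b>164 or b<-174])
# box lid, post, rest, bar in station frame
B=[q for q in pts(ds,100,114,380,560,0,160)]
for q in B:
    if len(q): 
        l=loc(p,q);m=(l[:,0]<-15); print('lid',m.sum(),np.percentile(q[m,2],[5,50,95]),cv2.minAreaRect(l[m].astype(np.float32)))
for q in pts(ds,114,122,500,700,-120,0):
    l=loc(p,q)
    if len(l)>9: print('post',len(l),np.percentile(l,[2,50,98],axis=0).tolist())
for q in pts(ds,88,106,450,640,-60,300):
    l=loc(p,q);m=(abs(l[:,0])<25)&(l[:,1]>-110); print('bar',m.sum(),np.percentile(l[m],[1,50,99],axis=0).round(1).tolist(),np.polyfit(l[m,1],l[m,0],1),np.percentile(q[m,2],[5,50,95]), np.polyfit(l[m,1],q[m,2],1))
for n,(lo,hi,x0,x1,y0,y1) in dict(tape=(12,25,400,500,230,315),glue=(8,120,560,650,310,380)).items():
    for q in pts(ds,lo,hi,x0,x1,y0,y1):
        l=loc(p,q);print(n,len(q),np.percentile(q,[1,50,99],axis=0).round(0).tolist(),(np.percentile(l,[1,99],axis=0).mean(0)).round(0))
E
```

```text
[0] 516 [5.50963964e+02 9.76561440e+01 1.80280257e-01] 0.9554263565891473 [0.         0.11258773]
[1] 643 [5.49227005e+02 9.73481817e+01 1.78881871e-01] 0.926905132192846 [0.       0.398703]
[0, 1] 1159 [5.50190829e+02 9.75627210e+01 1.79269980e-01] 0.9387402933563417 [0.         0.35986239]
[(-74, np.int64(24)), (-72, np.int64(76)), (-70, np.int64(63)), (-68, np.int64(73)), (-66, np.int64(75)), (-64, np.int64(74)), (-62, np.int64(24)), (-60, np.int64(6)), (-2, np.int64(6)), (58, np.int64(6)), (60, np.int64(38)), (62, np.int64(88)), (64, np.int64(82)), (66, np.int64(78)), (68, np.int64(104)), (70, np.int64(85)), (72, np.int64(22))]
[(-190, np.int64(0)), (-188, np.int64(0)), (-186, np.int64(0)), (-184, np.int64(0)), (-182, np.int64(2)), (-180, np.int64(2)), (-178, np.int64(4)), (-176, np.int64(9)), (166, np.int64(8)), (168, np.int64(8)), (170, np.int64(28)), (172, np.int64(36)), (174, np.int64(44)), (176, np.int64(48)), (178, np.int64(34)), (180, np.int64(14)), (182, np.int64(2)), (184, np.int64(0)), (186, np.int64(0))]
lid 654 [103.13040127 107.16559119 109.89397654] ((-98.6423339843
[... 479 characters left out ...]
642, -138.88055134849438]]
bar 501 [[-12.3, -106.9], [5.3, 17.7], [12.2, 157.7]] [-7.22959205e-04  3.48192039e+00] [89.15336578 95.44355296 99.10562545] [1.81362593e-04 9.49844044e+01]
bar 526 [[-10.8, -105.6], [-1.8, 50.6], [9.6, 159.6]] [ 1.01151759e-03 -1.46202477e+00] [ 90.4729621   97.20764209 100.03441028] [-3.50415983e-03  9.67604477e+01]
tape 73 [[456.0, 246.0, 12.0], [475.0, 274.0, 18.0], [487.0, 306.0, 22.0]] [-46. 191.]
tape 299 [[421.0, 246.0, 12.0], [450.0, 279.0, 19.0], [482.0, 307.0, 22.0]] [-66. 193.]
glue 344 [[601.0, 324.0, 10.0], [620.0, 336.0, 60.0], [630.0, 357.0, 115.0]] [107. 227.]
glue 433 [[592.0, 332.0, 10.0], [603.0, 351.0, 65.0], [624.0, 360.0, 116.0]] [101. 235.]
```

```bash
cat >> fit.py <<'E'
from scipy.spatial.transform import Rotation as Rn
ST=np.array([550.2,97.55,0.1793])
def quat(t,flip=1):
    """tool z points station +x, t rad below horizontal; tool y = -flip*station y"""
    z=np.array([np.cos(t),0,-np.sin(t)]);y=np.array([0,-1.*flip,0]);x=np.cross(y,z)
    return Rn.from_matrix(Rn.from_euler('z',ST[2]).as_matrix()@np.c_[x,y,z]).as_quat()
def tcp(tip,t,L=173):
    """TCP world position for fingertip at station point tip"""
    tip=np.array(tip,float);return wld(ST,tip-L*np.array([np.cos(t),0,-np.sin(t)]))[0]
E
python3 - <<'E'
from fit import *
for t in (15,25,35,45,60,75,90):
    for f in(1,-1):
        q=quat(np.radians(t),f);o=[]
        for tip in [(10,130,55),(10,135,20),(-60,130,55),(10,20,330),(-155,0,45),(-100,0,45),(30,0,45)]:
            try: j=manip.solve_ik(tcp(tip,np.radians(t)).tolist(),q.tolist())
            except Exception as e: j=None
            o.append(None if j is None else [round(float(v),1) for v in j])
        print(t,f,[0 if a is None else 1 for a in o], o[0],o[4])
E
```

```text
15 1 [0, 0, 0, 0, 0, 0, 0] None None
15 -1 [0, 0, 0, 0, 0, 0, 0] None None
25 1 [0, 0, 0, 0, 0, 0, 0] None None
25 -1 [0, 0, 0, 0, 0, 0, 0] None None
35 1 [0, 0, 0, 1, 0, 0, 0] None None
35 -1 [0, 0, 0, 1, 0, 0, 0] None None
45 1 [1, 1, 0, 1, 0, 0, 1] [0.0, 1.0, -1.0, 2.4, 2.3, 1.3, 2.3] None
45 -1 [1, 1, 0, 1, 0, 0, 1] [0.1, 1.1, -1.2, 2.4, 2.3, 1.4, -0.7] None
60 1 [1, 1, 1, 1, 0, 0, 1] [-0.4, 0.7, -0.2, 2.2, 2.3, 0.4, 2.1] None
60 -1 [1, 1, 1, 1, 0, 0, 1] [0.2, 1.0, -1.2, 2.2, 1.9, 1.1, -0.4] None
75 1 [1, 1, 1, 1, 0, 1, 1] [-0.6, 0.7, 0.2, 2.0, -0.3, 0.2, -1.5] None
75 -1 [1, 1, 1, 1, 0, 1, 1] [-0.5, 0.7, 0.1, 2.0, 0.1, 0.2, 1.2] None
90 1 [1, 1, 1, 1, 1, 1, 1] [-0.4, 0.7, -0.1, 1.8, 0.1, 0.6, -1.9] [-0.2, 0.6, 0.0, 2.3, -0.0, 0.3, -1.6]
90 -1 [1, 1, 1, 1, 1, 1, 1] [-0.1, 0.8, -0.6, 1.8, 0.6, 0.7, 0.8] [0.0, 0.6, -0.4, 2.3, 0.7, 0.3, 0.8]
```

```bash
cat > ik.py <<'E'
from fit import *
def pose(tip,psi,t,roll,L=173):
    """psi: azimuth rel. station x of tool z, t: down tilt, roll about tool z; roll 0: tool y horizontal"""
    S=Rn.from_euler('z',ST[2])
    z=np.array([np.cos(t)*np.cos(psi),np.cos(t)*np.sin(psi),-np.sin(t)])
    y=np.array([np.sin(psi),-np.cos(psi),0]);x=np.cross(y,z)
    M=Rn.from_matrix(np.c_[x,y,z])*Rn.from_euler('z',roll)
    pos=wld(ST,np.array(tip,float)-L*z)[0]
    return pos.tolist(),(S*M).as_quat().tolist()
E
python3 - <<'E'
from ik import *
for psi in range(-120,61,15):
    s=''
    for t in (0,10,20,30,40,50):
        ok=[]
        for r in (0,90,180,270):
            n=0
            for tip in [(5,130,60),(5,135,110),(5,90,220),(5,10,320)]:
                try: j=manip.solve_ik(*pose(tip,np.radians(psi),np.radians(t),np.radians(r)))
                except Exception: j=None
                n+=j is not None
            ok.append(n)
        s+=f' {t}:{ok}'
    print(psi,s)
E
```

```text
-120  0:[2, 2, 2, 2] 10:[4, 4, 4, 4] 20:[4, 4, 4, 4] 30:[4, 4, 4, 4] 40:[4, 4, 4, 4] 50:[4, 4, 4, 4]
-105  0:[4, 4, 4, 4] 10:[4, 4, 4, 4] 20:[4, 4, 4, 4] 30:[4, 4, 4, 4] 40:[4, 4, 4, 4] 50:[4, 4, 4, 4]
-90  0:[4, 4, 4, 4] 10:[4, 4, 4, 4] 20:[4, 4, 4, 4] 30:[4, 4, 4, 4] 40:[4, 4, 4, 4] 50:[4, 4, 4, 4]
-75  0:[4, 4, 4, 4] 10:[4, 4, 4, 4] 20:[4, 4, 4, 4] 30:[4, 4, 4, 4] 40:[4, 4, 4, 4] 50:[4, 4, 4, 4]
-60  0:[4, 4, 4, 4] 10:[4, 4, 4, 4] 20:[4, 4, 4, 4] 30:[4, 4, 4, 4] 40:[4, 4, 4, 4] 50:[4, 4, 4, 4]
-45  0:[4, 4, 4, 2] 10:[4, 4, 4, 4] 20:[4, 4, 4, 4] 30:[4, 4, 4, 4] 40:[4, 4, 4, 4] 50:[4, 4, 4, 4]
-30  0:[3, 3, 3, 3] 10:[3, 3, 3, 3] 20:[4, 4, 4, 4] 30:[4, 4, 4, 4] 40:[4, 4, 4, 4] 50:[4, 4, 4, 4]
-15  0:[2, 2, 2, 2] 10:[1, 1, 1, 1] 20:[0, 0, 0, 0] 30:[3, 3, 3, 3] 40:[4, 4, 4, 4] 50:[4, 4, 4, 4]
0  0:[0, 0, 0, 0] 10:[0, 0, 0, 0] 20:[0, 0, 0, 0] 30:[1, 1, 1, 1] 40:[2, 2, 2, 2] 50:[4, 4, 4, 4]
15  0:[0, 0, 0, 0] 10:[0, 0, 0, 0] 20:[0, 0, 0, 0] 30:[1, 1, 1, 1] 40:[2, 2, 2, 2] 50:[4, 4, 4, 4]
30  0:[0, 0, 0, 0] 10:[0, 0, 0, 0] 20:[1, 1, 1, 1] 30:[1, 1, 1, 1] 40:[2, 2, 2, 2] 50:[4, 4, 4, 4]
45  0:[4, 4, 4, 3] 10:[4, 4, 4, 4] 20:[3, 3, 3, 3] 30:[4, 4, 4, 4] 40:[4, 4, 4, 4] 50:[4, 4, 4, 4]
60  0:[4, 4, 4, 3] 10:[4, 4, 4, 3] 20:[3, 3, 3, 3] 30:[4, 4, 4, 4] 40:[4, 4, 4, 4] 50:[4, 4, 4, 4]
```

```bash
python3 - <<'E'
from ik import *
ds=load()
for q in pts(ds,85,125,150,400,150,340):
    if len(q)>20: print('blueL',len(q),np.percentile(q,[1,50,99],axis=0).round().tolist())
for psi in (-30,-45,-60,-75):
  for roll in(0,180):
    print(psi,roll)
    for tip in [(-60,180,260),(-2,125,50),(-2,10,320)]:
        p,q=pose(tip,np.radians(psi),np.radians(20),np.radians(roll))
        j=manip.solve_ik(p,q); print(np.round(p),None if j is None else np.round(j,2))
E
```

```text
blueL 534 [[211.0, 199.0, 86.0], [274.0, 246.0, 99.0], [322.0, 300.0, 103.0]]
blueL 1483 [[210.0, 201.0, 86.0], [261.0, 258.0, 100.0], [314.0, 301.0, 103.0]]
-30 0
[306. 319. 319.] [-0.62  0.69 -0.77  2.26  1.57  1.69  1.91]
[373. 275. 109.] [-0.67  1.11 -0.39  2.27  1.92  1.62  1.5 ]
[393. 162. 379.] [-0.69  0.37 -0.01  2.38  1.93  1.05  1.96]
-30 180
[306. 319. 319.] [-0.52  0.76 -0.96  2.25  1.58  1.84 -1.23]
[373. 275. 109.] [-0.67  1.11 -0.39  2.27  1.92  1.62 -1.64]
[393. 162. 379.] [ 0.08  0.61 -1.15  2.36  1.86  1.63 -0.95]
-45 0
[325. 357. 319.] [-0.54  0.83 -0.96  2.06  1.42  1.97  1.9 ]
[392. 313. 109.] [-0.47  1.23 -0.77  2.07  1.73  1.93  1.66]
[413. 200. 379.] [-0.76  0.44 -0.01  2.21  1.57  1.18  2.1 ]
-45 180
[325. 357. 319.] [-0.54  0.83 -0.96  2.06  1.42  1.97 -1.24]
[392. 313. 109.] [-1.64  1.56  1.21  2.1  -0.52  0.12  0.3 ]
[413. 200. 379.] [-0.06  0.67 -1.08  2.19  1.65  1.8  -1.  ]
-60 0
[354. 388. 319.] [-0.63  0.83 -0.77  1.86  1.24  1.95  1.91]
[421. 344. 109.] [-0.48  1.24 -0.77  1.86  1.54  1.95  1.68]
[441. 231. 379.] [-0.17  0.71 -0.96  2.    1.48  1.9   2.11]
-60 180
[354. 388. 319.] [-0.63  0.83 -0.77  1.86  1.24  1.95 -1.23]
[421. 344. 109.] [-1.56  1.47  1.12  1.89  0.05  0.51 -0.31]
[441. 231. 379.] [-0.23  0.66 -0.84  2.    1.45  1.81 -1.03]
-75 0
[390. 411. 319.] [-0.7   0.84 -0.58  1.66  1.07  1.96  1.93]
[457. 367. 109.] [-0.57  1.19 -0.58  1.65  1.29  1.84  1.73]
[477. 254. 379.] [-0.28  0.73 -0.77  1.8   1.31  1.94  2.1 ]
-75 180
[390. 411. 319.] [-0.7   0.84 -0.58  1.66  1.07  1.96 -1.21]
[457. 367. 109.] [-0.57  1.19 -0.58  1.65  1.29  1.84 -1.41]
[477. 254. 379.] [-0.34  0.7  -0.67  1.8   1.28  1.87 -1.03]
```

```bash
python3 - <<'E'
from ik import *
p,q=pose((-60,200,260),np.radians(-60),np.radians(20),np.radians(180))
j=manip.solve_ik(p,q);print(np.round(j,2))
manip.movej(j); print(manip.get_clock(),np.round(manip.get_tcp_pos()),np.round(p))
manip.grip(0,20); print(manip.get_clock(),manip.get_grip_width())
for n in ['scene','side']:
    d=cam(n);pickle.dump(d,open(n+'1.pkl','wb'));cv2.imwrite(f'pics/{n}1.png',cv2.resize(d['pixels'][:,:,::-1],(800,600)))
print(manip.get_force())
for tip in [(-60,200,90),(-50,205,48),(-2,125,48),(-2,125,80),(-2,10,320)]:
    j=manip.solve_ik(*pose(tip,np.radians(-60),np.radians(20),np.radians(180)));print(tip,None if j is None else np.round(j,2))
E
```

```text
[-0.66  0.84 -0.77  1.81  1.24  1.97 -1.22]
3.425 [351. 407. 319.] [350. 408. 319.]
4.1917 0.08155991748721159
[ 0.12038813 -0.61824936 -0.16733797]
(-60, 200, 90) [-0.71  1.12 -0.68  1.84  1.32  1.88 -1.48]
(-50, 205, 48) [-0.72  1.2  -0.65  1.79  1.36  1.86 -1.49]
(-2, 125, 48) [-0.57  1.17 -0.61  1.86  1.48  1.79 -1.46]
(-2, 125, 80) [-0.56  1.12 -0.63  1.88  1.46  1.81 -1.42]
(-2, 10, 320) [-0.26  0.64 -0.79  2.    1.44  1.77 -1.02]
```

View pics/scene1.png

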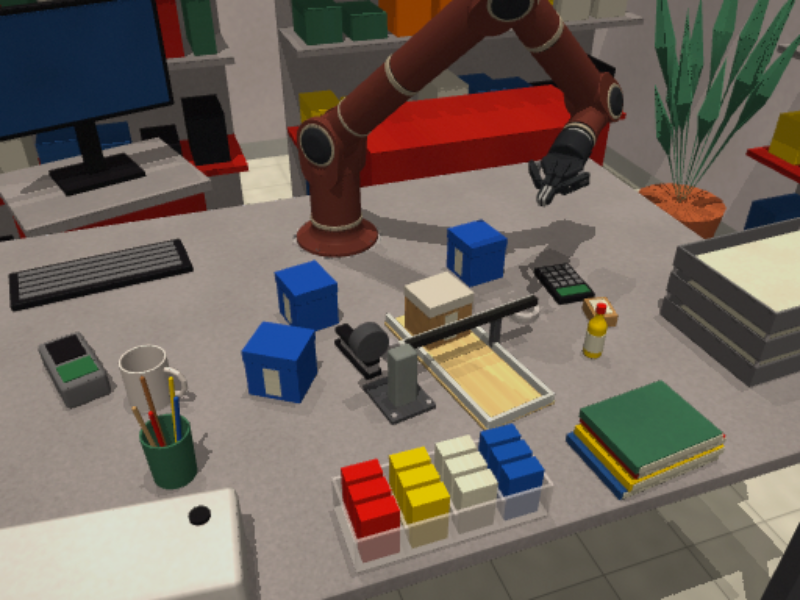

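View pics/side1.png

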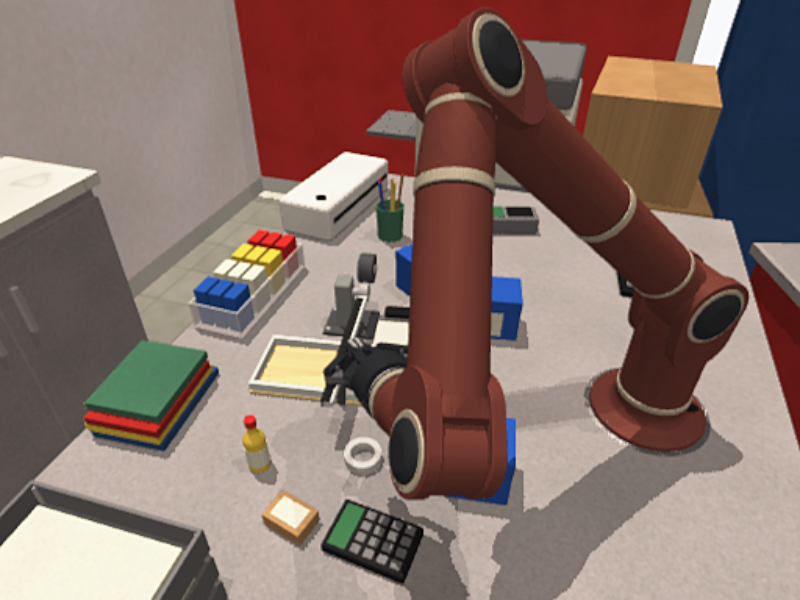

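```bash
python3 - <<'E'
from ik import *
a=[pickle.load(open(n+'1.pkl','rb')) for n in('scene','side')]
b=load()
Q=[]
for d,e in zip(a,b):
    m=(d['depth']>0)&(abs(d['depth']-e['depth'])>25); P=world(d)[m];Q.append(P[(P[:,2]<700)&(P[:,2]>105)])
Q=np.vstack(Q);print(len(Q))
for x in range(150,520,40):
    s=''
    for y in range(150,520,40):
        m=(Q[:,0]>=x)&(Q[:,0]<x+40)&(Q[:,1]>=y)&(Q[:,1]<y+40)
        s+=f' {np.percentile(Q[m,2],2):5.0f}' if m.sum()>5 else '    --'
    print(x,s)
E
```

```text
45481
150    418    --    --    --    --    --    --    --    --    --
190    429   477    --    --    --    --    --   403   371   339
230    453   484   537    --    --   474   382   410   386   340
270    493   504   537   569   526   447   394   367   398   347
310    541   534   542   512   475   349   350   336   338   340
350    598   573   565   289   289   307   310   305    --    --
390     --    --   618   267   279   288   296    --    --    --
430     --    --    --   254   265   273    --    --    --    --
470     --    --    --    --    --    --    --    --    --    --
510     --    --    --    --    --    --    --    --    --    --
```

```bash
cat > push.py <<'E'
from ik import *
PS,T,RO=np.radians(-60),np.radians(25),np.pi
def P(tip): return pose(tip,PS,T,RO)
def arc(a,d=20,r=278,x=-6): return (x,-160+r*np.cos(a)+(8+d)*np.sin(a),90+r*np.sin(a)-(8+d)*np.cos(a))
E
python3 - <<'E'
from push import *
p,q=P((-44,183,180)); j=manip.solve_ik(p,q);print(np.round(j,2))
for a in (0,.3,.6,.9,1.1): k=manip.solve_ik(*P(arc(a)));print(np.round(arc(a)),np.round(k,2))
manip.movej(j)
manip.line_to(P((-44,183,48))[0],200); print(manip.get_clock(),np.round(manip.get_force(),1))
manip.line_to(P((-6,118,48))[0],120); print(manip.get_clock(),np.round(manip.get_force(),1),np.round(manip.get_tcp_pos()-np.array(P((-6,118,48))[0]),1))
for n in ['scene','side']:
    d=cam(n);u,v=proj(d,wld(ST,[[0,130,80]]))[0].astype(int)
    im=d['pixels'][max(v-90,0):v+90,max(u-120,0):u+120,::-1];cv2.imwrite(f'pics/{n}2.png',cv2.resize(im,None,fx=3,fy=3,interpolation=cv2.INTER_CUBIC))
E
```

```text
[-0.6   0.93 -0.77  1.85  1.29  1.85 -1.3 ]
[ -6. 118.  62.] [-0.52  1.11 -0.66  1.91  1.47  1.74 -1.43]
[ -6. 114. 145.] [-0.48  0.97 -0.72  1.92  1.41  1.77 -1.31]
[ -6.  85. 224.] [-0.4   0.82 -0.77  1.95  1.39  1.77 -1.18]
[ -6.  35. 290.] [-0.28  0.67 -0.81  1.98  1.39  1.73 -1.04]
[ -6.  -9. 325.] [-0.17  0.59 -0.84  2.01  1.41  1.68 -0.95]
5.525 [ 0.2  0.4 -0.4]
6.3 [-0.3 -0.2 -0.2] [-0.3  0.5  0.2]
```

View pics/scene2.png

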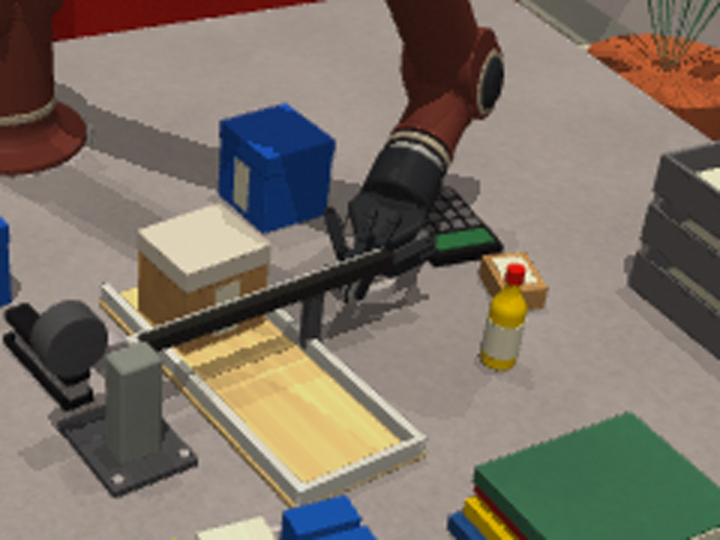

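View pics/side2.png

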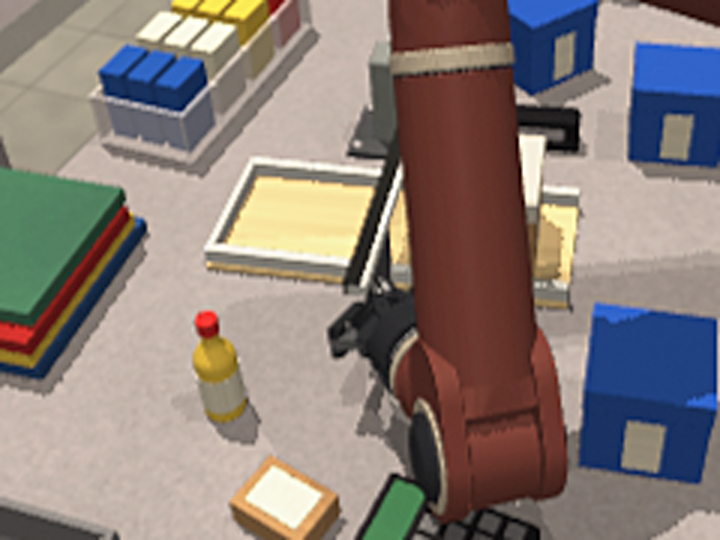

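The closed fingertips sit under the overhang between the rest post and the free end (scene crop (355,285)), with no contact yet. Lifting now.

```bash
python3 - <<'E'
from push import *
for a in (0.0,.15,.4,.65,.9,1.1):
    r=manip.line_to(P(arc(a))[0],110); print(a,r,round(manip.get_clock(),2),np.round(manip.get_force(),1))
    if a==.4:
        d=cam('scene');cv2.imwrite('pics/scene3a.png',cv2.resize(d['pixels'][:,:,::-1],(800,600)))
manip.sleep(1)
d=cam('scene');cv2.imwrite('pics/scene3.png',cv2.resize(d['pixels'][:,:,::-1],(800,600)))
E
```

```text
0.0 False 6.67 [-0.3  1.1 -1.1]
0.15 False 7.21 [-0.1  0.6 -0.3]
0.4 False 7.99 [-0.4  0.5 -0.5]
0.65 False 8.82 [-0.7  0.2  0.4]
0.9 False 9.61 [-0.1  0.6  0.2]
1.1 False 10.27 [-1.  -0.2 -0.3]
```

View pics/scene3a.png

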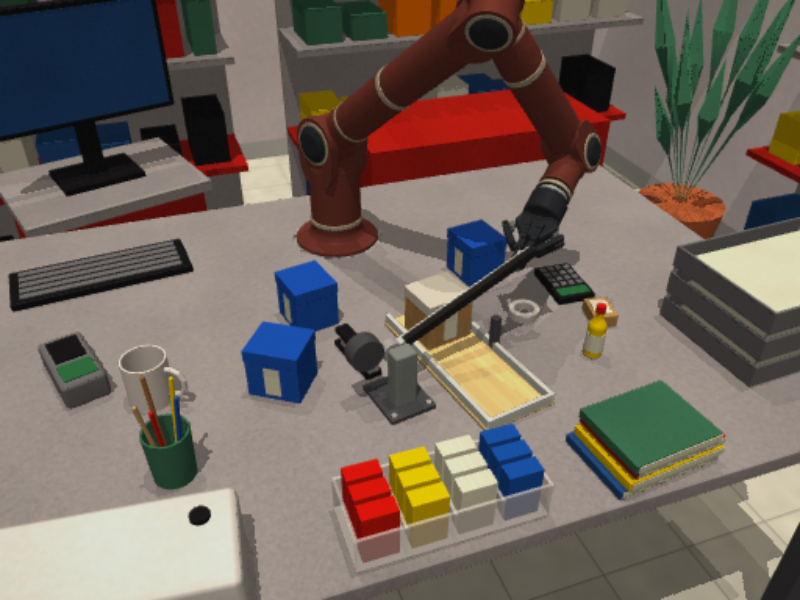

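View pics/scene3.png

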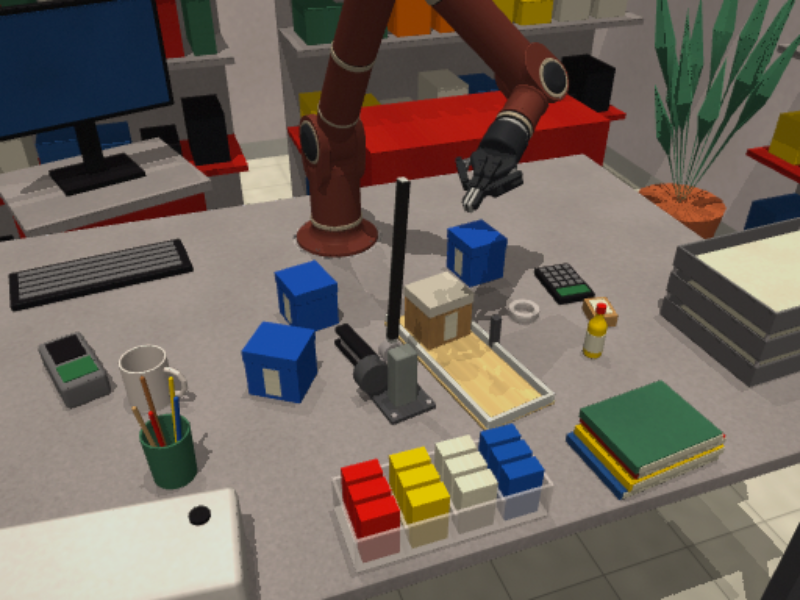

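The barrier stands upright on its own (scene, bar from (392,335) to (402,182)). The order box at (438,310) hasn't moved. Next I check reach behind the box.

```bash
python3 - <<'E'
from push import *
for rz in (90,75):
  for roll in (0,180):
    for x in (-172,-165,-160,-100,15):
      for z in (420,218):
        p=wld(ST,[x,1,z])[0].tolist();_,q=pose((0,0,0),0,np.radians(rz),np.radians(roll))
        j=manip.solve_ik(p,q);print(rz,roll,x,z,None if j is None else np.round(j,2))
E
```

```text
90 0 -172 420 [ 0.43  0.27 -0.83  2.08  0.25  0.9  -1.93]
90 0 -172 218 [ 0.16  0.65 -0.57  2.32  0.94  0.41 -2.61]
90 0 -165 420 [ 0.42  0.28 -0.83  2.06  0.26  0.91 -1.94]
90 0 -165 218 [ 0.17  0.65 -0.58  2.3   0.93  0.43 -2.59]
90 0 -160 420 [ 0.42  0.29 -0.82  2.05  0.27  0.91 -1.94]
90 0 -160 218 [ 0.17  0.66 -0.59  2.29  0.92  0.44 -2.58]
90 0 -100 420 [ 0.36  0.39 -0.81  1.91  0.34  0.98 -1.99]
90 0 -100 218 [ 0.21  0.73 -0.66  2.13  0.85  0.57 -2.47]
90 0 15 420 [ 0.25  0.58 -0.76  1.62  0.43  1.12 -2.01]
90 0 15 218 [ 0.22  0.85 -0.73  1.81  0.78  0.79 -2.31]
90 180 -172 420 [ 0.53  0.3  -0.96  2.07  0.31  0.92  1.14]
90 180 -172 218 [ 0.39  0.79 -0.97  2.32  1.17  0.69  0.27]
90 180 -165 420 [ 0.52  0.31 -0.96  2.06  0.32  0.92  1.13]
90 180 -165 218 [ 0.4   0.8  -0.98  2.3   1.16  0.7   0.29]
90 180 -160 420 [ 0.51  0.33 -0.96  2.05  0.33  0.93  1.12]
90 180 -160 218 [ 0.4   0.8  -0.98  2.28  1.15  0.71  0.3 ]
90 180 -100 420 [ 0.53  0.49 -1.1   1.91  0.51  1.05  0.96]
90 180 -100 218 [ 0.4   0.86 -1.01  2.13  1.09  0.81  0.43]
90 180 15 420 [ 0.42  0.72 -1.16  1.61  0.69
[... 504 characters left out ...]
 420 [ 0.31  0.55 -0.84  1.71  0.61  0.86 -2.15]
75 0 15 218 [ 0.19  0.8  -0.65  1.91  1.12  0.52 -2.62]
75 180 -172 420 [ 0.55  0.23 -0.94  2.15  0.4   0.63  1.09]
75 180 -172 218 [ 0.36  0.76 -0.92  2.41  1.71  0.62 -0.22]
75 180 -165 420 [ 0.54  0.24 -0.94  2.14  0.42  0.63  1.08]
75 180 -165 218 [ 0.36  0.76 -0.92  2.39  1.69  0.62 -0.19]
75 180 -160 420 [ 0.54  0.26 -0.95  2.13  0.44  0.64  1.05]
75 180 -160 218 [ 0.36  0.76 -0.92  2.38  1.68  0.62 -0.17]
75 180 -100 420 [ 0.59  0.46 -1.16  1.99  0.71  0.81  0.81]
75 180 -100 218 [ 0.35  0.8  -0.9   2.22  1.52  0.62  0.06]
75 180 15 420 [ 0.46  0.67 -1.15  1.71  0.84  1.    0.8 ]
75 180 15 218 [ 0.31  0.89 -0.88  1.91  1.27  0.69  0.42]
```

```bash
python3 - <<'E'
from push import *
p=np.array(manip.get_tcp_pos());b=np.array(wld(ST,[-.45,.79,.42])[0])-np.array(wld(ST,[0,0,0])[0])
manip.line_to((p+50*b).tolist(),200)
q=pose((0,0,0),0,np.pi/2,np.pi)[1]
W=lambda x,y,z:wld(ST,[x,y,z])[0].tolist()
j=manip.solve_ik(W(-168,1,400),q);print(np.round(j,2))
manip.movej(j); manip.grip(45,20); print(manip.get_clock(),manip.get_grip_width())
h=manip.line_to(W(-168,1,218),150,contact_N=5);print(h,np.round(manip.get_tcp_pos()),np.round(manip.get_force(),1),manip.get_clock())
for n in ['scene','side']:
    d=cam(n);u,v=proj(d,wld(ST,[[-130,0,80]]))[0].astype(int)
    im=d['pixels'][max(v-90,0):v+90,max(u-120,0):u+120,::-1];cv2.imwrite(f'pics/{n}4.png',cv2.resize(im,None,fx=3,fy=3,interpolation=cv2.INTER_CUBIC))
E
```

```text
[ 0.52  0.35 -0.98  2.1   0.38  0.88  1.07]
13.9667 45.025192512312586
False [385.  69. 218.] [-0.1 -0.8  0.1] 15.3333
```

View pics/scene4.png

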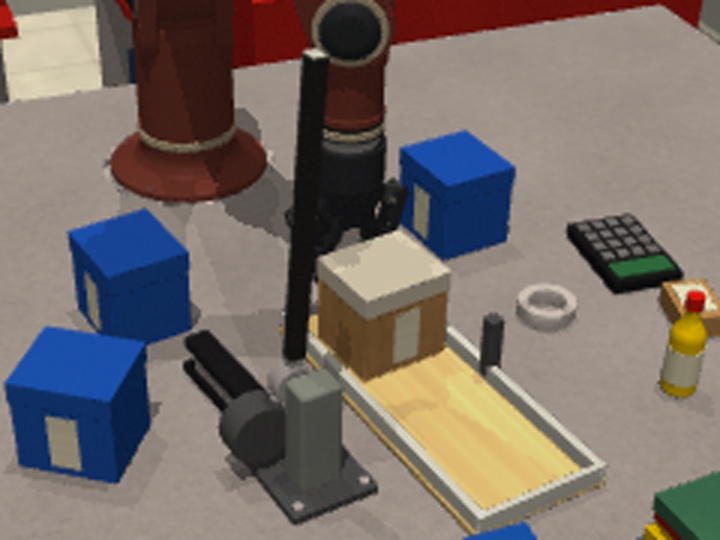

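View pics/side4.png

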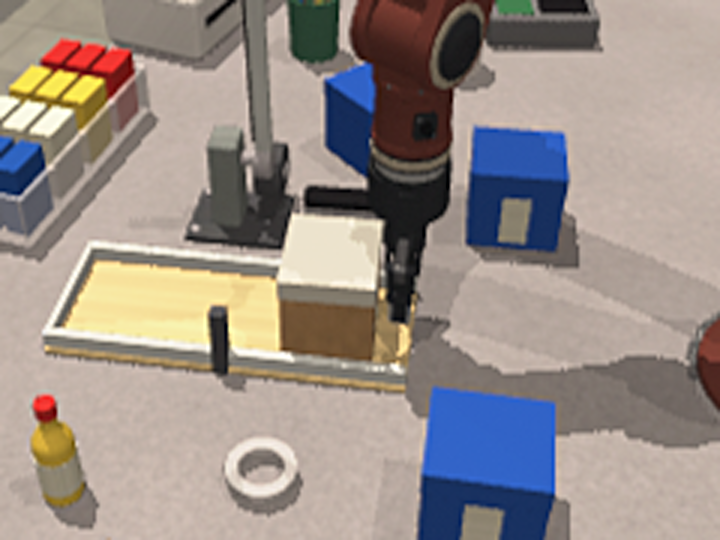

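The side crop shows the fingertips at (400,310), just behind the white-lidded box and clear of the rails. Pushing now.

```bash
python3 - <<'E'
from push import *
W=lambda x,y,z:wld(ST,[x,y,z])[0].tolist()
for x in (-140,-90,-40,15):
    h=manip.line_to(W(x,0,218),60,contact_N=25);print(x,h,loc(ST,np.array([manip.get_tcp_pos()])).round(1),np.round(manip.get_force(),1),round(manip.get_clock(),1))
    if h: break
    if x==-90:
        d=cam('side');cv2.imwrite('pics/side5a.png',cv2.resize(d['pixels'][150:330,120:400,::-1],None,fx=2.8,fy=2.8))
for n in ['scene','side']:
    d=cam(n);u,v=proj(d,wld(ST,[[20,0,80]]))[0].astype(int)
    im=d['pixels'][max(v-90,0):v+90,max(u-120,0):u+120,::-1];cv2.imwrite(f'pics/{n}5.png',cv2.resize(im,None,fx=3,fy=3,interpolation=cv2.INTER_CUBIC))
E
```

```text
-140 False [[-143.3    0.3]] [-10.4  -1.3  13.5] 16.1
-90 False [[-93.4   0.2]] [-11.8  -1.7  14.6] 17.0
-40 False [[-42.6   0.3]] [-10.4  -1.8  11.5] 18.1
15 False [[13.   0.4]] [-8.5 -2.   9.5] 19.1
```

View pics/side5.png

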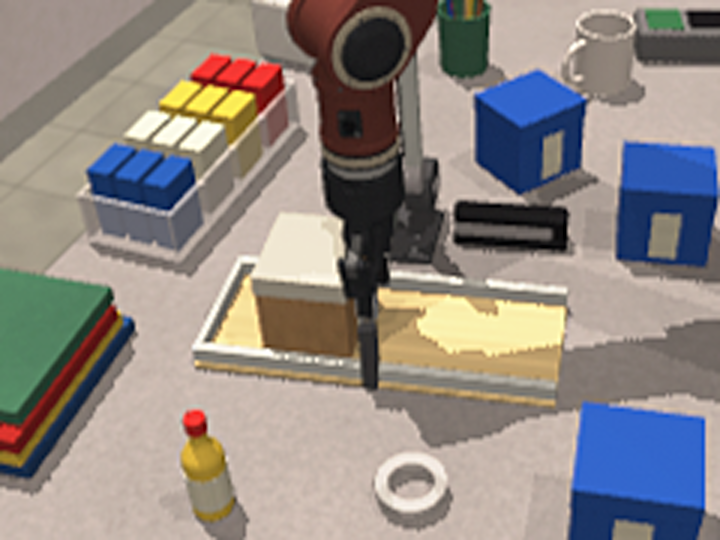

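View pics/scene5.png

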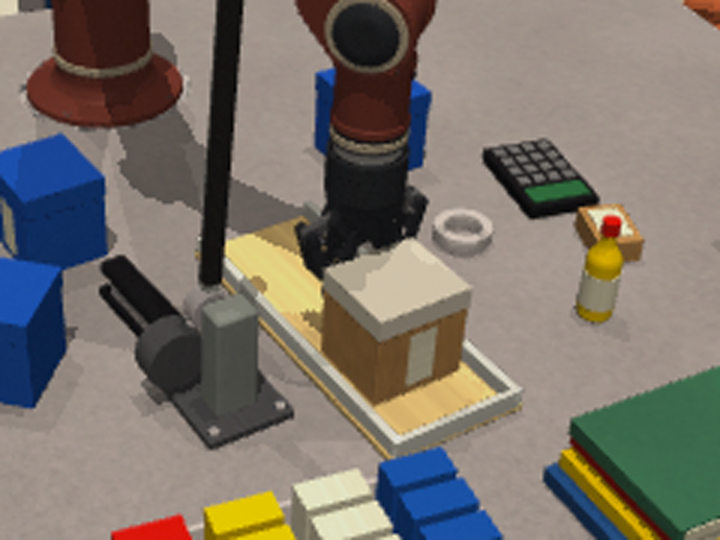

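```bash
python3 - <<'E'
from push import *
W=lambda x,y,z:wld(ST,[x,y,z])[0].tolist()
manip.line_to(W(-35,0,220),80); print(np.round(manip.get_force(),1))
manip.line_to(W(-60,0,420),200)
manip.line_to(W(-150,0,430),200)
ds=[cam(n) for n in('scene','side')]
for n,d in zip(('scene','side'),ds):
    pickle.dump(d,open(n+'6.pkl','wb'));cv2.imwrite(f'pics/{n}6.png',cv2.resize(d['pixels'][:,:,::-1],(800,600)))
for q in pts(ds,98,114,380,720,0,160):
    l=loc(ST,q);m=(l[:,0]>-60)&(abs(l[:,1])<62)
    if m.sum()>50: print('lid',m.sum(),np.percentile(q[m,2],[2,50,98]).round(1),np.percentile(l[m],[1,99],axis=0).round(1).tolist(),cv2.minAreaRect(l[m].astype(np.float32)))
for q in pts(ds,140,420,480,640,-120,40):
    l=loc(ST,q);m=abs(l[:,0])<25; l=l[m];z=q[m,2]; m=(l[:,1]>-185)&(l[:,1]<-90);
    if m.sum()>50: k=np.polyfit(z[m],l[m,1],1);print('bar angle',np.pi/2-np.arctan(k[0]),z[m].max(),m.sum())
old=load()
for n,(x0,x1,y0,y1,zl) in dict(tape=(400,500,230,315,12),glue=(560,650,310,380,12),calc=(300,480,360,500,12),clip=(480,600,380,460,12)).items():
    for d0,d1 in zip(old,ds):
        a=pts([d0],zl,130,x0,x1,y0,y1)[0];b=pts([d1],zl,130,x0,x1,y0,y1)[0]
        print(n,a.mean(0).round(1),b.mean(0).round(1))
print(manip.get_clock())
E
```

```text
[ 0.6 -0.3  0.5]
lid 850 [ 99.2 107.3 110.4] [[25.1, -50.6], [117.8, 49.4]] ((71.37005615234375, 0.33022308349609375), (98.29750061035156, 105.030517578125), 0.3761002719402313)
lid 754 [100.1 108.4 110.9] [[24.3, -50.8], [115.3, 51.1]] ((70.33500671386719, 0.577789306640625), (105.70836639404297, 92.73277282714844), 89.82581329345703)
bar angle 1.4973572813421943 410.3250228426288 829
bar angle 1.5036877225466834 410.31921500211945 619
tape [473.6 274.7  17.2] [455.9 274.2  17.8]
tape [450.7 277.7  18.7] [450.7 278.   19. ]
glue [619.  337.   60.7] [619.  336.8  61.1]
glue [604.2 349.9  64.2] [604.2 349.9  64.5]
calc [392.1 407.   17.7] [392.  407.4  17.6]
calc [384.1 413.8  18.8] [384.  413.8  18.8]
clip [516.  419.4  25.2] [515.9 419.2  25.2]
clip [511.8 424.   27.2] [511.9 424.   27.3]
21.8667
```

View pics/scene6.png

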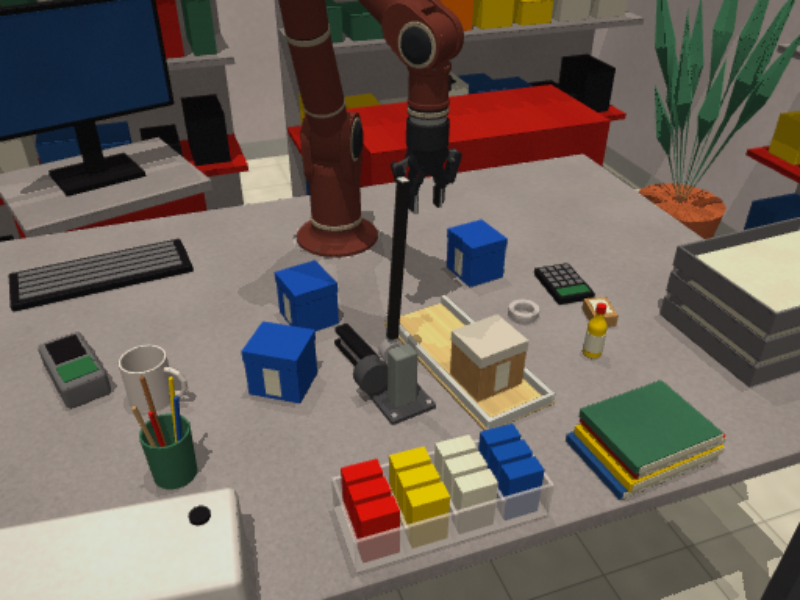

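View pics/side6.png

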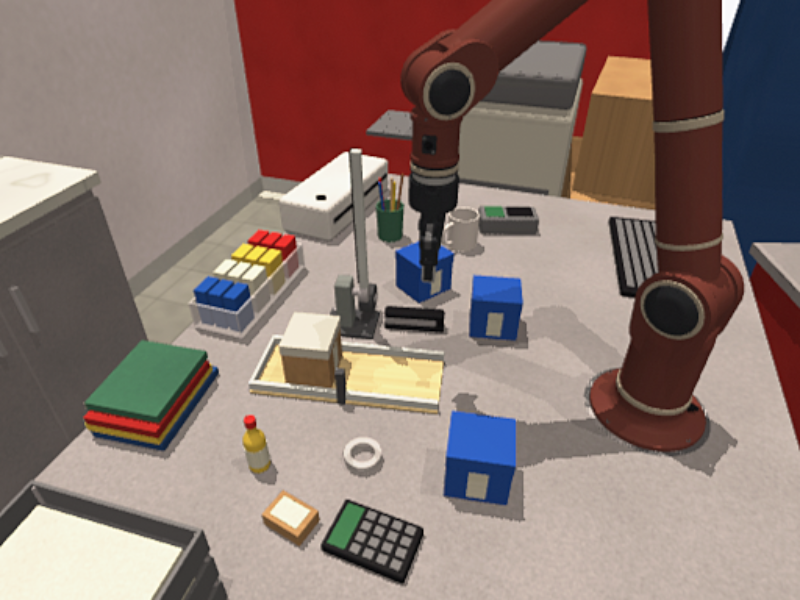

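The box spans x ≈ 25–115 in the lane and is upright. The barrier is at 1.50 rad and nothing else has shifted. The tape's scene-camera mean changed only because the raised bar no longer hides it; the side camera agrees to 0.3 mm. Handing in.

```bash
python3 -c "
from station import manip
manip.close_job()"
```

```text
the job is handed in; nothing more can be done
```

The barrier is up and the order box lies fully beyond the barrier line. I handed the job in at about 22 s.

- **Barrier:** I lifted it with the closed fingertips under its overhang until it went past its balance point and swung to the stop by itself. The last pictures put it at about 1.50 rad with nothing touching it. The fingers stayed below the bar, so they did not grip it, and they were kept clear of the trim and counterweight.
- **Order box:** I pushed it along the lane with the fingers open 45 mm behind it. It now spans about x = 25 to 115 mm, upright and square, within the rails (y about ±50 mm).
- **Other things on the counter:** The tape roll, glue bottle, calculator and clip box measured unmoved, within about 0.5 mm. The tape's average in the scene camera differed before and after, because the lowered barrier had hidden part of it; the side camera showed no shift. I checked the stapler, mug and pencil cup by eye only, and they look unmoved.
- **Unexplained force:** While pushing, the tool read about 9–15 N upward as well as 8–12 N against the push. The gripper's body or linkage may have brushed the lid edge. It stayed far below the 40 N limit and went to zero when I backed off, and the box showed no tilt afterwards.

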